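# Close the steel case over the ball bearing

### The arm

A 7-joint arm with a two-finger parallel gripper is mounted at the origin on a cart in front of the work surface, level with it; the furniture and walls round the work are solid. World frame = base frame: x ahead of the robot, y to its left, z up, the work surface at z = 0. Lengths are in m, angles in rad, forces in N, time in s.
With the tool pointing down it reaches from about 0.4 to 0.85 m from the base axis. Payload 10.4 kg.
Tool frame: the origin (TCP) lies at the very end of the fingers, on their centre line; the grasp point (between the pads) lies 19 mm behind it (grasp_offset is the distance from the TCP to the grasp point, in m); z points along the fingers, y is the line along which they close (so a half turn about z gives the same grasp; the last joint's range is limited). The gripper opens to 85 mm and grips with 20 to 120 N. Pads are 22 mm wide; open, the fingers measure 114 mm over their backs; the gripper's body (76 mm by 85 mm) begins 54 mm behind the grasp point. The pads swing forward as they close: fully open they stand 13 mm farther back than shut.
Start: joints at [-0.023, 0.332, -0.065, 1.46, 0.022, 1.35, -0.088], TCP at [0.625, 0, 0.231] pointing down, gripper open.
Joint ranges: [-2.6, 2.6], [-0.5, 2.12], [-1.47, 1.34], [0.16, 2.42], [-1.27, 4.41], [0.06, 2.06], [-2.6, 2.6]. Speed limits (rad/s): [2.22, 2.22, 2.79, 2.79, 3.14, 3.14, 3.14].

### API

Orientations are given as a unit quaternion [x, y, z, w].
In Python, from workcell import * gives the robot as it stands.
- The arm moves only by the tool jog_arm, never from a script. Its argument "plan" is a list of rows, each a list of 3 entries, a list of its own where there are three numbers: the turn, a rotation vector about the tool's x, y, z in rad, then the shift along the tool's x, y, z in m, then the finger opening in m, from 0 to 0.0854. A call has 1 to 8 rows; each row is the pose to reach, as a shift and turn from the pose commanded when the call began, along the tool's axes at that moment; what a row does not reach only later rows make up. A row lasts 1/12 s, in which the tool goes at most 41.7 mm and 7.16 degrees, less where a joint would pass 70% of its speed; a pose out of reach is approached as far as the arm can. A call with a gripper value outside its range is refused whole. The fingers move at their own pace and stop on an object; "force" is the grip in N (left out, the last holds). Time passes only in rows, so rows that repeat a pose let the fingers close. It gives the time, the measured TCP pose, the force, the opening and the grip force at its end, in the units of the state.
- get_obs(): the state, without advancing time (a new reading comes with each control period).
- camera(name): name is "scene" or "side" or "wrist"; returns a dict with "img" (420x560x3 uint8, red, green, blue), "mtx" (3x3 intrinsics, pixels), "k1" (the pictures are not rectified: a ray, as slopes to the right and down, at radius r is drawn at 1 + k1 r^2 times it, then the intrinsics apply), "extrinsics" (4x4, takes a point from camera to world coordinates). Camera axes: x right, y down, z forward; pixel columns grow to the right and rows downward; lengths in m; the calibration is good to about 2 mm. A picture is of the moment at which its call begins. There is no depth.
- hand_in(): hands the job in; it is judged then, once.
The state is a dict: "clock": time; "joint_pos": joint angles; "joint_velocities": joint speeds; "tau": joint torques, N m; "position": TCP position; "ee_rot": TCP orientation; "ft_force": force on the tool from outside, world axes, zero at the start; "torque": the same for the moment, N m; "grip_width": opening from 0.0 (shut) to 1.0 (fully open); "grasp_force": force on a finger pad.
Only numpy, scipy, OpenCV 4.12 (cv2) and the standard library are available. Lean on these libraries where they do the work, as an engineer would, in place of code of your own. Each camera call takes 0.05 s, during which the arm holds its last target. There are 200 camera calls.

### The job

Two identical small steel cases stand open on the worktop: one holds a ball bearing, the other a milled block. To keep dust off the bearing, lower the lid of the case that holds the ball bearing until it is fully closed, gently and without slamming it. Leave the other case open, with its lid as it is.

Things in the scene. Friction and masses are not known exactly. Their poses are not given: they have to be found in the camera images.
- bearing_case: Grey sheet-steel case that holds the ball bearing: 100 mm deep (x), 100 mm wide (y), rim 60 mm high, open on top, fixed to the worktop. Origin: centre of its underside; z up; -x is its front, towards the robot. Its lid hinges about a line along y at x = +50 mm, z = 60 mm (far rim). The two cases may swap sides.
- bearing_lid (a joint): Lid angle, rad: 0 closed flat, 1.57 upright, starts 0.95 to 1.5. Steel pan reaching 104 mm from the hinge line, 108 mm wide, with a 12 mm thumb lip (44 mm wide) mid free edge; outer face 6 mm outside the hinge plane (66 mm above the worktop when closed). Stiff friction hinge: stays where let go, yields to 1 to 3 N near the free edge on its outer face. No latch.
- ball_bearing: Ball bearing, a steel ring 47 mm across and 14 mm high, lying flat and loose on the 7 mm high inner floor of its case. Origin at the centre of its underside, z up.
- block_lid_edge (a point): Middle of the free edge of the other case's lid, on its outer face, 100 mm from its hinge line. That case is identical but holds a milled steel block, 40 x 60 x 28 mm; its lid stands open at 0.95 to 1.5 rad. Axes: x along the lid towards its hinge, y along the hinge, z out of the outer face.
Not all that is in view belongs to the job. What is shaped like the bearing_case but turquoise or white is not meant.

How it is judged:
At the end, for the whole second after the job is handed in: The lid of the bearing's case is closed to within 0.1 rad (about 10 mm at its free edge) and at rest, the ball bearing lies inside that case on its floor (within its walls, no more than 30 mm up), and the free edge of the other case's lid is within 20 mm of where it started (value of joint bearing_lid below 0.1 rad and velocity of joint bearing_lid between -0.05 and 0.05 rad/s and x of ball_bearing in the frame of bearing_case between -0.05 and 0.05 m and y of ball_bearing in the frame of bearing_case between -0.05 and 0.05 m and z of ball_bearing in the frame of bearing_case below 0.03 m and distance of block_lid_edge from where it was at the start of the episode below 0.02 m); the robot touches nothing.
It fails at once if the bearing case's lid is slammed (closing faster than 3 rad/s, about 0.3 m/s at its free edge) (velocity of joint bearing_lid below -3 rad/s).
It fails at once if the other case's lid is pushed more than 20 mm from where it stood (distance of block_lid_edge from where it was at the start of the episode above 0.02 m).
It also fails if it takes over 32 s, if anything falls off the work surface, if the arm or the gripper's body presses on something with over 40 N, if the wrist force passes 120 N, or if a joint passes its speed limit or range.

## Working session

There is one attempt and no reset: what is moved stays moved. The work goes in short steps, Python scripts to look and compute and a tool call to move; the robot and the scene stay as the last step left them, time stands still between calls to the robot, and variables do not carry over. Pictures are saved under pics/ and viewed, at most 10 in all, crops included, and the job is handed in when it is done.

Besides the shell and the picture viewer there is one more tool, called after "Emit:" as name(argument=value, ...), one argument or row to a line, values as JSON. jog_arm: Moves the arm, as the interface text tells. Its arguments: {"type":"object","properties":{"plan":{"type":"array"},"force":{"type":"number"}},"required":["plan"]}

```bash
mkdir -p pics; cat > h.py <<'E'
from workcell import *
import numpy as np, cv2
def ray(c,px):
    K=c["mtx"];p=cv2.undistortPoints(np.array([[px]],float),np.array(K,float),np.array([c["k1"],0,0,0,0.]))[0,0]
    E=np.array(c["extrinsics"]);return E[:3,3],E[:3,:3]@np.array([p[0],p[1],1])
def onz(c,px,z):
    o,d=ray(c,px);return o+d*(z-o[2])/d[2]
def onx(c,px,x):
    o,d=ray(c,px);return o+d*(x-o[0])/d[0]
def tri(a,b):
    A=[];B=[]
    M=np.zeros((3,3));v=np.zeros(3)
    for o,d in(a,b):
        d=d/np.linalg.norm(d);P=np.eye(3)-np.outer(d,d);M+=P;v+=P@o
    return np.linalg.solve(M,v)
E
python3 - <<'E'
from h import *
import pickle
C={n:camera(n) for n in("scene","side","wrist")}
pickle.dump(C,open("c0.pkl","wb"))
for n in C: cv2.imwrite(f"pics/{n}0.png",C[n]["img"][:,:,::-1]); print(n,np.round(C[n]["extrinsics"],3).tolist())
o=get_obs();print(o["position"],o["ee_rot"],o["clock"],o["grip_width"])
E
```

```text
scene [[0.923, -0.215, 0.319, 0.083], [-0.384, -0.529, 0.757, -1.029], [0.006, -0.821, -0.571, 0.894], [0.0, 0.0, 0.0, 1.0]]
side [[0.995, -0.072, 0.068, 0.46], [-0.098, -0.618, 0.78, -1.031], [-0.014, -0.783, -0.622, 0.929], [0.0, 0.0, 0.0, 1.0]]
wrist [[1.0, -0.0, -0.001, 0.624], [-0.0, -0.964, -0.268, 0.068], [-0.001, 0.268, -0.964, 0.372], [0.0, 0.0, 0.0, 1.0]]
[ 6.24728333e-01 -4.76591765e-05  2.30722207e-01] [ 7.07118819e-01  7.07094551e-01 -3.93701947e-04 -3.41191265e-04] 0.15 0.9978143037866923
```

View pics/scene0.png

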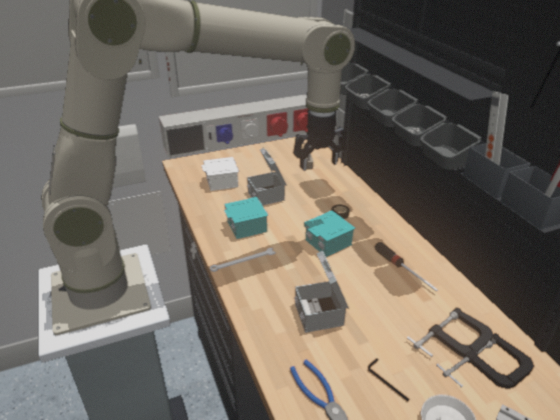

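View pics/side0.png

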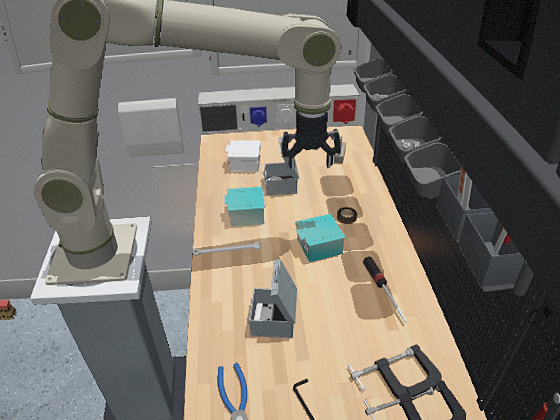

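Candidates: grey open case A (scene 320,305; side 272,310) seems to hold a bright block. Grey open case B is at scene 266,188 and side 280,178. The turquoise (246,217; 329,232) and white (220,172) cases are decoys, and the loose dark ring (340,212) isn't in a case. I'll check A and B in one crop.

```bash
python3 - <<'E'
import pickle,cv2,numpy as np
C=pickle.load(open("c0.pkl","rb"))
s=C["scene"]["img"];d=C["side"]["img"]
f=lambda im,x,y:cv2.resize(im[y:y+100,x:x+130,::-1],(390,300),interpolation=cv2.INTER_CUBIC)
cv2.imwrite("pics/crop.png",np.vstack([np.hstack([f(s,210,130),f(d,230,120)]),np.hstack([f(s,260,240),f(d,210,250)])]))
E
```

```text
(no output)
```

View pics/crop.png

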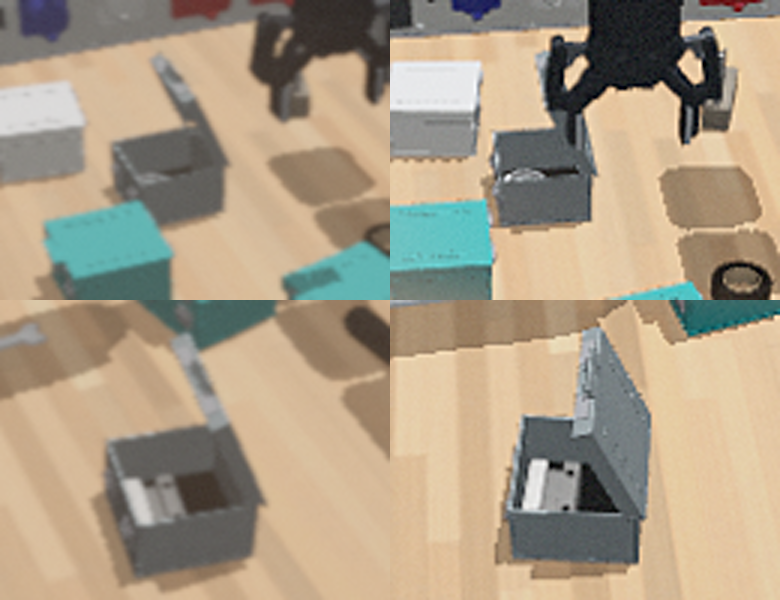

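The crop shows case B (scene 266,188; side 280,178) with a round ring inside (scene ~259,190; side ~274,178), so B is the bearing case. A holds the block. The arm partly hides B's lid in the side view.

```bash
python3 - <<'E'
from h import *
import pickle
C=pickle.load(open("c0.pkl","rb"));s=C["scene"];d=C["side"]
for n,c,px,z in[("scene nearL rim",s,(260,193.3),.06),("scene nearR(hinge)",s,(285,184.3),.06),("scene farL rim",s,(248.3,179.3),.06),("nearL bot",s,(261,205),0),("nearR bot",s,(284,198.3),0),
 ("side nearL",d,(265,178.3),.06),("side nearR",d,(297.3,178.3),.06),("side nearL bot",d,(265,194.3),0),("side nearR bot",d,(296.7,194),0),("A nearL",d,(250,317),.06),("A nearR",d,(294.5,320),.06)]:
    print(n,onz(c,px,z).round(3))
# lid free edge, near corner & far corner
for px in((270,155),(262,149)): print("lid",[onx(s,px,x).round(3) for x in(.56,.58,.60,.62)])
cv2.imwrite("pics/wrist_l.png",C["wrist"]["img"][:,:,::-1])
E
```

```text
scene nearL rim [0.526 0.203 0.06 ]
scene nearR(hinge) [0.622 0.224 0.06 ]
scene farL rim [0.52 0.3  0.06]
nearL bot [0.536 0.223 0.   ]
nearR bot [0.622 0.232 0.   ]
side nearL [0.518 0.226 0.06 ]
side nearR [0.62  0.214 0.06 ]
side nearL bot [0.516 0.222 0.   ]
side nearR bot [ 0.618  0.211 -0.   ]
A nearL [ 0.444 -0.324  0.06 ]
A nearR [ 0.545 -0.343  0.06 ]
lid [array([0.56 , 0.199, 0.194]), array([0.58 , 0.251, 0.164]), array([0.6  , 0.302, 0.135]), array([0.62 , 0.354, 0.105])]
lid [array([0.56 , 0.269, 0.18 ]), array([0.58 , 0.324, 0.151]), array([0.6  , 0.379, 0.121]), array([0.62 , 0.433, 0.091])]
```

View pics/wrist_l.png

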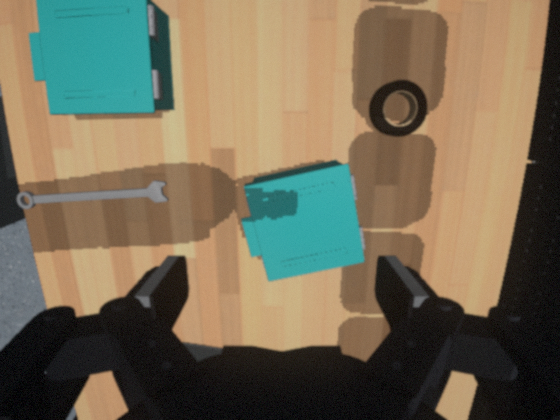

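The wrist view shows only the two turquoise cases (~100,55; ~305,220), the wrench and the loose dark ring (398,107), so nothing of case B. A small tan object sits near the gripper (scene ~308,165; side ~338,157), so I'll locate it before travelling.

```bash
python3 - <<'E'
from h import *
import pickle
C=pickle.load(open("c0.pkl","rb"));s=C["scene"];d=C["side"]
print("tan",tri(ray(s,(308,164)),ray(d,(338,155))).round(3), onz(s,(308,167),0).round(3),onz(d,(337,161),0).round(3))
E
```

```text
tan [0.79  0.402 0.014] [0.789 0.396 0.   ] [ 0.785  0.39  -0.   ]
```

Emit:
jog_arm(
  plan=[
    [[0,0,0],[0.03,0.02,0],0],
    [[0,0,0],[0.06,0.04,0],0],
    [[0,0,0],[0.09,0.06,0],0],
    [[0,0,0],[0.12,0.075,0],0],
    [[0,0,0],[0.15,0.085,0],0],
    [[0,0,0],[0.18,0.085,0],0],
    [[0,0,0],[0.2,0.085,0],0],
    [[0,0,0],[0.2,0.085,0],0],
  ],
  force=40,
)

```text
clock: 0.82
position: [0.7084, 0.207, 0.2299]
ee_rot: [0.705, 0.71, 0.0, -0.002]
ft_force: [-0.4, 0.7, 0.0]
grip_width: 0.0
grasp_force: 0.0
```

```bash
python3 - <<'E'
from h import *
import pickle
C={n:camera(n) for n in("scene","side","wrist")}
pickle.dump(C,open("c1.pkl","wb"))
f=lambda im,x,y:cv2.resize(im[y:y+100,x:x+130,::-1],(390,300),interpolation=cv2.INTER_CUBIC)
a=np.vstack([f(C["scene"]["img"],210,130),f(C["side"]["img"],230,120)])
w=cv2.resize(C["wrist"]["img"][:,:,::-1],(400,300))
cv2.imwrite("pics/c1.png",np.hstack([a,np.vstack([w,w*0])]))
E
```

```text
(no output)
```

View pics/c1.png

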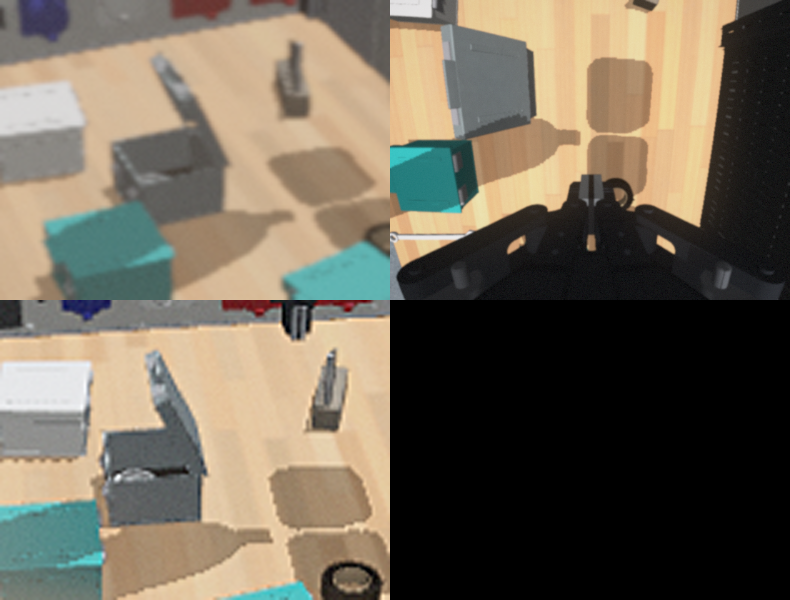

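The picture shows case B clear of the arm. In the wrist view the lid's free edge runs from about (77,39) to (91,192) px. In the side view the free-edge corners are at about (282,137) and (285,152).

```bash
python3 - <<'E'
from h import *
import pickle
C=pickle.load(open("c1.pkl","rb"));s=C["scene"];d=C["side"];w=C["wrist"]
print("near",tri(ray(w,(91,191.8)),ray(d,(285,151.7))).round(3))
print("far",tri(ray(w,(77,39)),ray(d,(281.7,137.3))).round(3))
print("far s",tri(ray(w,(77,39)),ray(s,(262.3,149))).round(3))
for p in((203,165),(201,70),(196,63)): print("hinge",onz(w,p,.06).round(3))
E
```

```text
near [0.579 0.22  0.16 ]
far [0.579 0.32  0.154]
far s [0.578 0.32  0.154]
hinge [0.631 0.225 0.06 ]
hinge [0.634 0.314 0.06 ]
hinge [0.63 0.32 0.06]
```

Emit:
jog_arm(
  plan=[
    [[0,0,0],[0.03,0,0],0],
    [[0,0,0],[0.065,0,0.01],0],
    [[0,0,0],[0.065,0,0.04],0],
    [[0,0,0],[0.065,0,0.07],0],
    [[0,0,0],[0.065,-0.02,0.087],0],
    [[0,0,0],[0.065,-0.045,0.087],0],
    [[0,0,0],[0.065,-0.06,0.087],0],
    [[0,0,0],[0.065,-0.06,0.087],0],
  ],
)

```text
clock: 1.63
position: [0.648, 0.264, 0.1446]
ee_rot: [0.707, 0.707, -0.001, -0.0]
ft_force: [-0.2, 0.2, 0.2]
grip_width: 0.001
grasp_force: 0.0
```

Emit:
jog_arm(
  plan=[
    [[0,0,0],[0,-0.012,0],0],
    [[0,0,0],[0,-0.024,0],0],
    [[0,0,0],[0,-0.032,0],0],
    [[0,0,0],[0,-0.04,0.002],0],
    [[0,0,0],[0,-0.047,0.005],0],
    [[0,0,0],[0,-0.053,0.008],0],
    [[0,0,0],[0,-0.058,0.011],0],
    [[0,0,0],[0,-0.063,0.014],0],
  ],
)

```text
clock: 2.3
position: [0.5871, 0.2648, 0.1303]
ee_rot: [0.707, 0.707, 0.0, 0.0]
ft_force: [0.8, -0.0, 2.3]
grip_width: 0.002
grasp_force: 1.1
```

Emit:
jog_arm(
  plan=[
    [[0,0,0],[0,-0.006,0.003],0],
    [[0,0,0],[0,-0.012,0.009],0],
    [[0,0,0],[0,-0.018,0.016],0],
    [[0,0,0],[0,-0.023,0.023],0],
    [[0,0,0],[0,-0.028,0.03],0],
    [[0,0,0],[0,-0.031,0.038],0],
    [[0,0,0],[0,-0.034,0.046],0],
    [[0,0,0],[0,-0.034,0.046],0],
  ],
)

```text
clock: 2.97
position: [0.5515, 0.2647, 0.082]
ee_rot: [0.707, 0.707, -0.001, -0.001]
ft_force: [-0.7, -1.0, -0.0]
grip_width: 0.001
grasp_force: 0.0
```

Emit:
jog_arm(
  plan=[
    [[0,0,0],[0,0,0.004],0],
    [[0,0,0],[0,0,0.008],0],
    [[0,0,0],[0,0,0.011],0],
    [[0,0,0],[0,0,0.014],0],
    [[0,0,0],[0,0,0.016],0],
    [[0,0,0],[0,0,0.017],0],
    [[0,0,0],[0,0,0.017],0],
  ],
)

```text
clock: 3.55
position: [0.553, 0.2649, 0.067]
ee_rot: [0.707, 0.707, -0.0, 0.0]
ft_force: [-1.0, -0.4, 0.5]
grip_width: 0.003
grasp_force: 0.0
```

```bash
python3 - <<'E'
from h import *
C={n:camera(n) for n in("scene","side")}
f=lambda im,x,y:cv2.resize(im[y:y+100,x:x+130,::-1],(390,300),interpolation=cv2.INTER_CUBIC)
cv2.imwrite("pics/c2.png",np.hstack([f(C["scene"]["img"],210,130),f(C["side"]["img"],230,120)]))
E
```

```text
(no output)
```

View pics/c2.png

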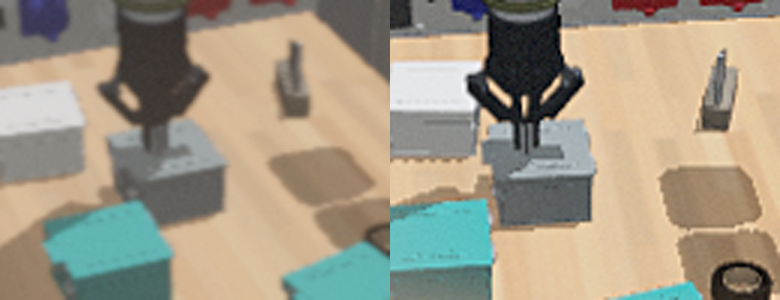

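The lid looks closed, lying flat under the fingers (side ~278,165). I'll press lightly to seat it, then retreat.

Emit:
jog_arm(
  plan=[
    [[0,0,0],[0,0,0.002],0],
    [[0,0,0],[0,0,0.003],0],
    [[0,0,0],[0,0,0.004],0],
    [[0,0,0],[0,0,0.004],0],
  ],
)

```text
clock: 3.98
position: [0.5536, 0.2651, 0.0659]
ee_rot: [0.707, 0.707, 0.001, 0.0]
ft_force: [-8.7, -5.3, 22.3]
grip_width: 0.006
grasp_force: 11.2
```

Firm contact at z = 0.066, which is the closed height. Retreating straight up.

Emit:
jog_arm(
  plan=[
    [[0,0,0],[0,0,-0.005],0],
    [[0,0,0],[0,0,-0.02],0],
    [[0,0,0],[0,0,-0.045],0],
    [[0,0,0],[0,0,-0.075],0],
    [[0,0,0],[0,0,-0.105],0],
    [[0,0,0],[0,0,-0.13],0],
    [[0,0,0],[0,0,-0.13],0],
    [[0,0,0],[0,0,-0.13],0],
  ],
)

```text
clock: 4.65
position: [0.5539, 0.2654, 0.1949]
ee_rot: [0.707, 0.707, 0.002, 0.001]
ft_force: [-0.6, 0.4, -1.7]
grip_width: 0.001
grasp_force: 0.0
```

```bash
python3 - <<'E'
from h import *
C={n:camera(n) for n in("scene","side")}
f=lambda im,x,y:cv2.resize(im[y:y+100,x:x+130,::-1],(390,300),interpolation=cv2.INTER_CUBIC)
s=C["scene"]["img"];d=C["side"]["img"]
cv2.imwrite("pics/c3.png",np.vstack([np.hstack([f(s,210,130),f(d,230,120)]),np.hstack([f(s,260,240),f(d,210,250)])]))
E
```

```text
(no output)
```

View pics/c3.png

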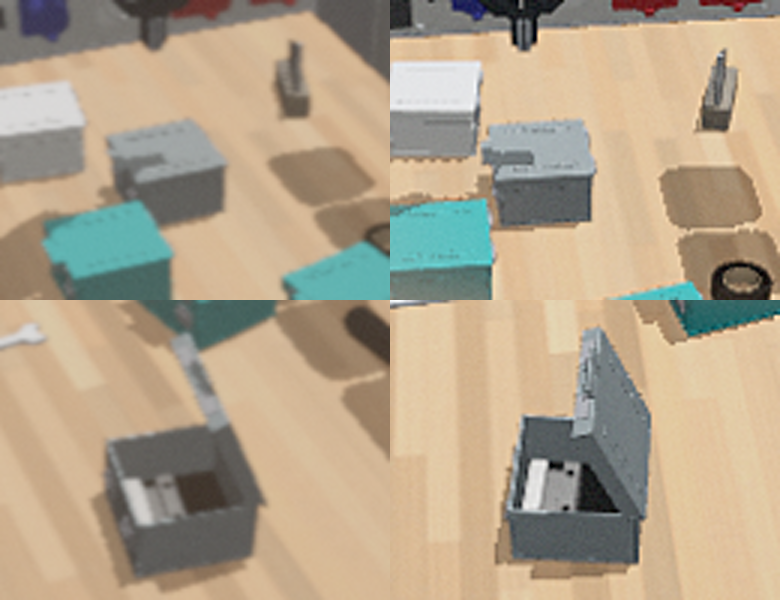

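Case B is closed flat (scene ~266,185; side ~278,170), the gripper is clear, and the block case is unchanged.

```bash
python3 -c "
from workcell import *
print(hand_in())"
```

```text
the job is handed in; nothing more can be done
None
```

I closed the bearing case's lid gently until it lay flat, left the block case's lid as it was, backed the arm clear and handed the job in at about 5 s of the 32 s allowed; no verdict was returned.

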